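# Pack the screwdriver in the kit carton and fold its lid shut

### The job

Pull the yellow-handled screwdriver up out of the tool holder and lay it flat inside the open cardboard kit carton, keeping hold of it until it is down in the carton rather than dropping it in; then fold the lid fully shut. Do not crush the carton, leave the red and blue screwdrivers standing in the holder, and leave the holder and everything else where it is.

Things in the scene. Friction and masses are not known exactly. Their poses are not given: they have to be found in the camera images.
- yellow_driver: screwdriver, yellow six-sided handle with black bands, the one to pack. 197 mm long, 90 g. Stands on its tip in one well of the holder, handle up, leaning up to 15 degrees any way. Origin at the blade's tip, +z along the tool to the handle's end. Shaft 7 mm thick from 0 to 105 mm, handle 24 mm across flats from 105 to 197 mm; centre of mass about 125 mm from the tip.
- yellow_driver_grip (a point): point on the yellow screwdriver's axis, in the middle of its handle, 150 mm from the tip; axes as the screwdriver's
- yellow_driver_top (a point): centre of the end face of the yellow screwdriver's handle, 197 mm from the tip
- red_driver: screwdriver, red six-sided handle with black bands, to be left alone. 197 mm long, 90 g. Stands on its tip in one well of the holder, handle up, leaning up to 15 degrees any way. Origin at the blade's tip, +z along the tool to the handle's end. Shaft 7 mm thick from 0 to 105 mm, handle 24 mm across flats from 105 to 197 mm; centre of mass about 125 mm from the tip.
- blue_driver: screwdriver, blue six-sided handle with black bands, to be left alone. 197 mm long, 90 g. Stands on its tip in one well of the holder, handle up, leaning up to 15 degrees any way. Origin at the blade's tip, +z along the tool to the handle's end. Shaft 7 mm thick from 0 to 105 mm, handle 24 mm across flats from 105 to 197 mm; centre of mass about 125 mm from the tip.
- holder: loose weighted tool holder (0.9 kg): grey base plate 100 x 226 x 6 mm with three black square wells in a row along its y axis at y = -85, 0 and +85 mm, each 24 mm wide inside, 36 mm outside, floor at z = 6 mm, mouth at z = 90 mm. Origin at the centre of the base's underside, z up. Which screwdriver is in which well varies.
- carton: fixed open cardboard carton, 160 mm (x) by 270 mm (y) outside, walls and floor 5 mm thick, 50 mm high (inside 150 x 260 x 45 mm). Origin at the centre of its underside on the table, z up, +x towards the lid's hinge.
- lid (a joint): angle of the carton's lid (rad): 0 is fully shut, lying flat on the rim; about 1.57 is upright; it stops at 1.9. The hinge is stiff (about 0.16 N m): the lid stays where it is left.
- lid_hinge (a point): middle of the lid's hinge line, on the carton's top far edge (carton frame x = +80, y = 0, z = 50 mm); the hinge runs along the carton's y axis
- lid_edge (a point): middle of the lid's free edge on its outer face, 160 mm from the hinge; the lid is a 160 x 270 mm panel, 5 mm thick. Shut, it lies at carton x = -80, z = 55 mm.
- solder_spool: bystander: spool of solder, 54 mm across, 50 mm high; origin at the centre of its underside
- circuit_board: bystander: red circuit board, 60 x 85 mm, up to 14 mm high; origin at the centre of its underside
- multimeter: bystander: orange multimeter lying flat, 135 (x) x 72 x 34 mm; origin at the centre of its underside
- flux_jar: bystander: amber jar with a black cap, 44 mm across, 55 mm high; origin at the centre of its underside
- tape_roll: bystander: blue roll of tape lying flat, 60 mm across, 18 mm high; origin at the centre of its underside
There are look-alikes about, which are no part of the job. What is shaped like the yellow_driver but pink is not meant.

How it is judged:
On the way, in this order (a step that is already met when the one before it is completed fails the run):
1. the yellow screwdriver is held clear above the holder (height (world z) of yellow_driver above 0.095 m and contact force between the fingers and yellow_driver above 0.5 N), for 0.1 s.
2. the yellow screwdriver, still held, is down in the carton: the middle of its handle is less than 60 mm above the carton's underside and its tip less than 60 mm too (x of yellow_driver_grip in the frame of carton between -0.075 and 0.075 m and y of yellow_driver_grip in the frame of carton between -0.13 and 0.13 m and z of each of yellow_driver_grip, yellow_driver in the frame of carton below 0.06 m and x of yellow_driver in the frame of carton between -0.075 and 0.075 m and y of yellow_driver in the frame of carton between -0.13 and 0.13 m and contact force between the fingers and yellow_driver above 0.5 N), for 0.1 s.
At the end, for the whole second after the job is handed in: The yellow screwdriver lies flat and at rest wholly inside the carton (tip, handle middle and handle end all below 40 mm above the carton's underside), the lid is shut (within 0.08 rad), the red and blue screwdrivers still stand in their wells and the holder stands upright (x of yellow_driver_grip in the frame of carton between -0.075 and 0.075 m and y of yellow_driver_grip in the frame of carton between -0.13 and 0.13 m and z of each of yellow_driver_grip, yellow_driver, yellow_driver_top in the frame of carton below 0.04 m and x of yellow_driver in the frame of carton between -0.075 and 0.075 m and y of yellow_driver in the frame of carton between -0.13 and 0.13 m and x of yellow_driver_top in the frame of carton between -0.075 and 0.075 m and y of yellow_driver_top in the frame of carton between -0.13 and 0.13 m and value of joint lid below 0.08 rad and linear speed of yellow_driver below 0.05 m/s and angle between each of red_driver, blue_driver's own z axis and vertical below 0.35 rad and z of each of red_driver, blue_driver in the frame of holder below 0.02 m and x of red_driver in the frame of holder between -0.02 and 0.02 m and x of blue_driver in the frame of holder between -0.02 and 0.02 m and angle between holder's own z axis and vertical below 0.08 rad); the robot touches nothing.
It fails at once if the red or the blue screwdriver is pulled up more than 45 mm (z of any of red_driver, blue_driver in the frame of holder above 0.051 m).
It fails at once if the holder is tipped more than 0.35 rad or shifted more than 50 mm (angle between holder's own z axis and vertical above 0.35 rad or distance of holder from where it was at the start of the episode above 0.05 m).
It fails at once if the carton or its lid is pressed with more than 60 N (contact force between carton and the fingers above 60 N or contact force between carton and the arm above 60 N).
It fails at once if a bystander is moved more than 40 mm (distance of any of solder_spool, circuit_board, multimeter, flux_jar, tape_roll from where it was at the start of the episode above 0.04 m).
It also fails if it takes over 58 s, if anything falls off the work surface, if the arm or the gripper's body presses on something with over 40 N, if the wrist force passes 120 N, or if a joint passes its speed limit or range.

### The arm

A 6-joint arm with a two-finger parallel gripper is mounted at the origin on the work surface. World frame = base frame: x ahead of the robot, y to its left, z up, the work surface at z = 0. Lengths are in m, angles in rad, forces in N, time in s.
With the tool pointing down it reaches from about 0.275 to 0.775 m from the base axis. Payload 14.6 kg.
Tool frame: the origin (TCP) lies midway between the tips of the shut fingers; the grasp point (between the pads) lies 19 mm behind it; z points along the fingers, y is the line along which they close (so a half turn about z gives the same grasp; the last joint's range is limited). The gripper opens to 85 mm and grips with 20 to 120 N. Pads are 22 mm wide; open, the fingers measure 114 mm over their backs; the gripper's body (76 mm by 85 mm) begins 54 mm behind the grasp point. The pads swing forward as they close: fully open they stand 13 mm farther back than shut.
Start: joints at [-1.337, 0.263, -0.048, 1.259, 0, 1.415], TCP at [0.199, -0.486, 0.231] pointing down, gripper open.
Joint ranges: [-2.65, 2.65], [-0.89, 1.7], [-1.18, 1.37], [-2.13, 2.11], [-1.35, 1.29], [-3.14, 3.14]. Speed limits (rad/s): [1.89, 1.89, 2.57, 2.79, 3.14, 3.14].

### API

Orientations are given as a unit quaternion [x, y, z, w].
In Python, from bench import status, cams, arm gives the robot as it stands. The module is installed in compiled form; this text tells all that it offers.
- The arm moves only by the shell command python3 -m inch 'ROWS' [FORCE]. ROWS is JSON, a list of rows, each a list of 3 entries, a list of its own where there are three numbers: the shift along the tool's x, y, z in cm, then the turn, a rotation vector about the tool's x, y, z in rad, then the opening, from 0 (shut) to 1 (fully open). A call has 1 to 8 rows; each row is the pose to reach, as a shift and turn from the pose commanded when the call began, along the tool's axes at that moment; what a row does not reach only later rows make up. A row lasts 1/12 s, in which the tool goes at most 41.7 mm and 7.16 degrees, less where a joint would pass 70% of its speed; a pose out of reach is approached as far as the arm can. A call with a gripper value outside its range is refused whole. The fingers move at their own pace and stop on an object; FORCE is the grip in N (left out, the last holds). Time passes only in rows, so rows that repeat a pose let the fingers close. It gives the time, the measured TCP pose, the force, the opening and the grip force at its end, in the units of the state.
- status.observe(): the state, without advancing time (a new reading comes with each control period).
- cams.grab_frame(name): name is "scene" or "top" or "wrist"; returns (picture, depth): 400x640x3 uint8, red, green, blue; 400x640 float32, m along the optical axis (not along the pixel's ray), 0 where there is no reading.
- cams.camera_params(name): a dict with "camera_matrix" (3x3 intrinsics, pixels), "camera_from_world" (4x4, takes a point from world to camera coordinates); the wrist camera has in their place "hand_eye" (4x4, takes a point from camera to tool coordinates, whose origin is the TCP and whose axes are the flange's). Camera axes: x right, y down, z forward; pixel columns grow to the right and rows downward; lengths in m; the calibration is good to about 2 mm. A picture is of the moment at which its call begins: read the wrist's pose just before it. camera_params takes no time and is no camera call.
- arm.close_job(): hands the job in; it is judged then, once.
The state is a dict: "t": time; "qpos": joint angles; "qvel": joint speeds; "effort": joint torques, N m; "tcp_pos": TCP position; "ee_rot": TCP orientation; "ft_force": force on the tool from outside, world axes, zero at the start; "wrist_torque": the same for the moment, N m; "gripper_width": finger opening in m; "grip_force": force on a finger pad.
Only numpy, scipy, OpenCV 4.12 (cv2) and the standard library are available. Lean on these libraries where they do the work, as an engineer would, in place of code of your own. Each camera call takes 0.05 s, during which the arm holds its last target. There are 200 camera calls.

## Working session

There is one attempt and no reset: what is moved stays moved. The work goes in short steps, Python scripts to look and compute and a shell command to move; the robot and the scene stay as the last step left them, time stands still between calls to the robot, and variables do not carry over. Pictures are saved under pics/ and viewed, at most 12 in all, crops included, and the job is handed in when it is done.

```bash
mkdir -p pics
cat > h.py <<'E'
import numpy as np, cv2
from bench import status, cams, arm
from scipy.spatial.transform import Rotation as R
def snap(name,out):
    s=status.observe(); im,d=cams.grab_frame(name); cv2.imwrite('pics/'+out+'.png',im[:,:,::-1]); np.savez('pics/'+out+'.npz',d=d,im=im,p=s['tcp_pos'],q=s['ee_rot'],n=name); return im,d
def cloud(out):
    z=np.load('pics/'+out+'.npz'); d=z['d']; n=str(z['n']); c=cams.camera_params(n); K=np.array(c['camera_matrix'])
    v,u=np.mgrid[:400,:640]; P=np.stack([(u-K[0,2])/K[0,0]*d,(v-K[1,2])/K[1,1]*d,d],-1)
    if n=='wrist':
        H=np.array(c['hand_eye']); P=P@H[:3,:3].T+H[:3,3]; P=P@R.from_quat(z['q']).as_matrix().T+z['p']
    else:
        T=np.linalg.inv(np.array(c['camera_from_world'])); P=P@T[:3,:3].T+T[:3,3]
    return P,d,z['im']
E
python3 - <<'E'
from h import *
print(status.observe())
snap('scene','s0');snap('top','t0')
E
```

```text
{'t': 0.0, 'qpos': array([-1.33732163e+00,  2.63536969e-01, -4.89280154e-02,  1.25936425e+00,
       -6.01267520e-06,  1.41547910e+00]), 'qvel': array([ 0.00038462, -0.00062946, -0.00016144, -0.0012146 , -0.00067317,
       -0.00103178]), 'effort': array([ 1.97040514e-03, -6.37613225e+01,  3.84566367e+01,  1.39317036e-02,
       -5.24140910e-05, -2.20737195e-05]), 'tcp_pos': array([ 0.19893762, -0.48557296,  0.23082108]), 'ee_rot': array([ 9.81164402e-01,  1.93173886e-01, -2.31812016e-05, -5.15940364e-04]), 'ft_force': array([-0.49224258,  0.19641437,  0.42150508]), 'wrist_torque': array([ 0.0076577 , -0.00511273,  0.01135594]), 'grip_force': 0.0, 'gripper_width': 0.0854492267838918}
```

View pics/s0.png

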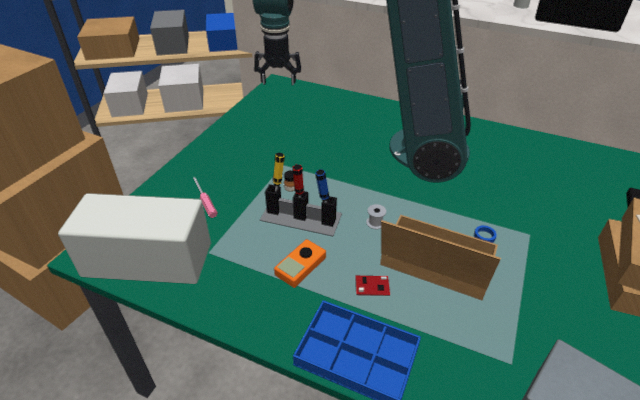

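View pics/t0.png

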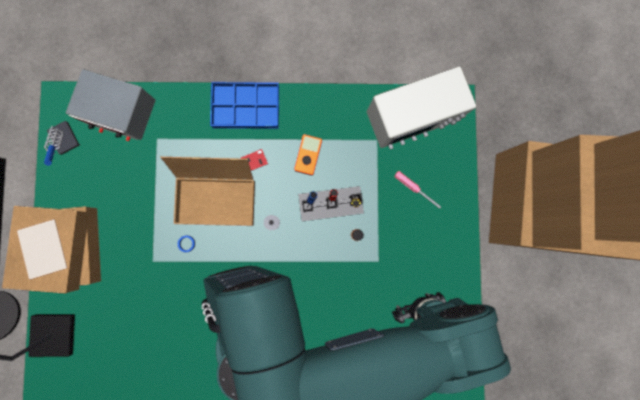

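The scene view shows yellow at the far-left well (278,165), then red (298,180) and blue (322,185). The top view shows the yellow handle at about (355,201) and the carton centred at (214,202), with the lid standing up on the far side and leaning back a little.

Run:
```python
from h import *
np.set_printoptions(precision=3,suppress=True)
for n in('t0','s0'):
    P,d,im=cloud(n); hsv=cv2.cvtColor(im,cv2.COLOR_RGB2HSV)
    def rep(k,m):
        m=m&(d>0); p=P[m]; print(n,k,len(p),'med',np.median(p,0),'lo',np.percentile(p,3,0),'hi',np.percentile(p,97,0)); return p
    X,Y,Z=P[...,0],P[...,1],P[...,2]
    work=(X>.2)&(X<.8)&(abs(Y)<.5)&(Z>.01)&(Z<.4)
    H,S,V=[hsv[...,i].astype(int) for i in range(3)]
    for k,a,b in(('yel',20,33),('red',172,180),('red0',0,4),('blue',105,125)):
        m=work&(H>=a)&(H<=b)&(S>170)&(V>50)&(Z>.1)
        if m.sum()>3:
            p=rep(k,m)
            if k in('yel','blue','red','red0'):
                c=p.mean(0);w=np.linalg.svd(p-c)[2][0];print('  axis',w*np.sign(w[2]))
    m=work&(H>=8)&(H<=20)&(S>70)&(Z<.3)&(Y>-0.02)
    rep('carton',m); rep('rim',m&(Z>.045)&(Z<.055)); rep('lid',m&(Z>.07)); rep('floor',m&(Z<.012))
    q=P[m&(Z>.07)&(d>0)]; print(' lid slope dx/dz',np.polyfit(q[:,2],q[:,0],1), 'dx/dy',np.polyfit(q[:,1],q[:,0],1))
    rep('holder',(X>.3)&(X<.65)&(Y>-.3)&(Y<0)&(Z>.003)&(Z<.012)&(S<40)&(V<150))
    rep('wellblack',(X>.3)&(X<.65)&(Y>-.35)&(Y<0)&(Z>.08)&(Z<.095)&(V<60))
```

```text
t0 red 5 med [ 0.51  -0.259  0.177] lo [ 0.508 -0.263  0.16 ] hi [ 0.511 -0.254  0.197]
  axis [0.052 0.059 0.997]
t0 red0 11 med [ 0.511 -0.254  0.182] lo [ 0.507 -0.261  0.151] hi [ 0.514 -0.251  0.204]
  axis [ 0.055 -0.022  0.998]
t0 blue 17 med [ 0.503 -0.186  0.172] lo [ 0.499 -0.193  0.147] hi [ 0.508 -0.18   0.199]
  axis [ 0.103 -0.119  0.988]
t0 carton 2346 med [0.602 0.152 0.104] lo [0.439 0.015 0.011] hi [0.63  0.277 0.203]
t0 rim 337 med [0.561 0.151 0.05 ] lo [0.429 0.011 0.046] hi [0.588 0.28  0.054]
t0 lid 1489 med [0.613 0.143 0.147] lo [0.593 0.02  0.075] hi [0.631 0.266 0.204]
t0 floor 122 med [0.511 0.148 0.011] lo [0.439 0.033 0.01 ] hi [0.58  0.276 0.012]
 lid slope dx/dz [0.28  0.572] dx/dy [0.022 0.609]
t0 holder 98 med [ 0.501 -0.222  0.006] lo [ 0.473 -0.288  0.003] hi [ 0.542 -0.155  0.011]
t0 wellblack 18 med [ 0.513 -0.275  0.09 ] lo [ 0.488 -0.348  0.084] hi [ 0.527 -0.165  0.092]
s0 yel 170 med [ 0.51  -0.326  0.157] lo [ 0.5   -0.337  0.113] hi [ 0.518 -0.318  0.2  ]
  axis [-0.119  0.088  0.989]
s0 red 26 med [ 0.531 -0.251  0.148] lo [ 0.52  -0.263  
[... 171 characters left out ...]
   0.992]
s0 blue 160 med [ 0.524 -0.183  0.157] lo [ 0.51  -0.195  0.114] hi [ 0.533 -0.176  0.2  ]
  axis [ 0.142 -0.112  0.983]
s0 carton 6011 med [0.607 0.155 0.093] lo [0.432 0.023 0.014] hi [0.636 0.274 0.202]
s0 rim 410 med [0.437 0.158 0.049] lo [0.428 0.018 0.045] hi [0.598 0.282 0.054]
s0 lid 3503 med [0.621 0.155 0.145] lo [0.602 0.023 0.075] hi [0.637 0.273 0.203]
s0 floor 79 med [0.589 0.159 0.011] lo [0.431 0.032 0.01 ] hi [0.594 0.271 0.012]
 lid slope dx/dz [0.27  0.582] dx/dy [0.021 0.618]
s0 holder 634 med [ 0.529 -0.213  0.006] lo [ 0.452 -0.295  0.003] hi [ 0.558 -0.048  0.011]
s0 wellblack 229 med [ 0.514 -0.248  0.087] lo [ 0.48  -0.347  0.08 ] hi [ 0.537 -0.159  0.092]
```

Run:
```python
from h import *
a=cv2.imread('pics/t0.png')[170:260,140:380]; b=cv2.imread('pics/s0.png')[140:240,240:350]
a=cv2.resize(a,(800,300),interpolation=2); b=cv2.resize(b,(330,300),interpolation=2)
o=np.zeros((600,800,3),np.uint8);o[:300]=a;o[300:,:330]=b;cv2.imwrite('pics/c0.png',o)
```

```text
(no output)
```

View pics/c0.png

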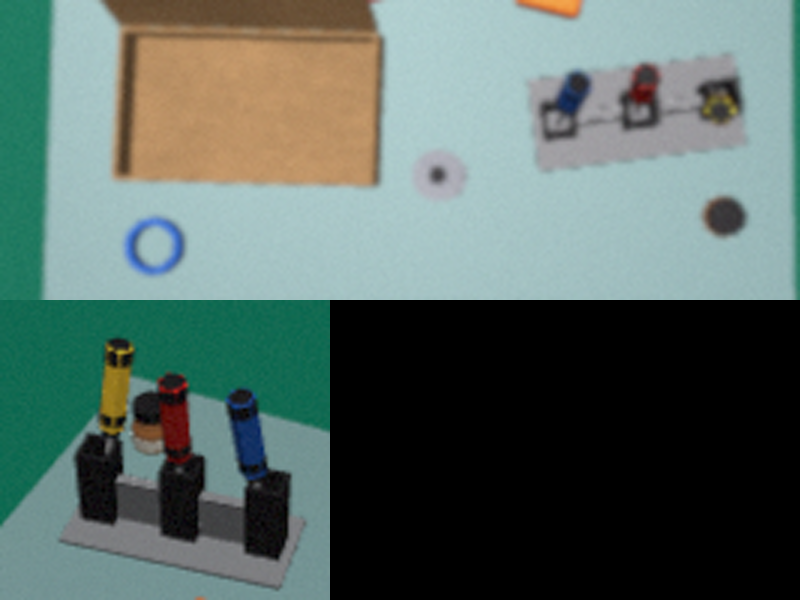

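The crop confirms this. The yellow driver leans slightly towards the robot in the far-right well of the top view, and the jar is nearby at crop (725,215). I'll grip the handle sideways (tool roughly horizontal) so that pitching the tool down lays the driver flat.

```bash
cat >> h.py <<'E'
def pose(phi,pitch):
    """phi: heading of tool x when pointing down; pitch: 0 down, pi/2 horizontal ahead"""
    u=np.array([np.cos(phi),np.sin(phi),0]);dn=np.array([0,0,-1.])
    z=np.cos(pitch)*dn+np.sin(pitch)*u; y=np.array([np.sin(phi),-np.cos(phi),0]); x=np.cross(y,z)
    return np.stack([x,y,z],1)
def rel(p,M):
    s=status.observe(); A=R.from_quat(s['ee_rot']).as_matrix()
    print('t %.2f'%s['t'],'shift cm',np.round(A.T@(np.array(p)-s['tcp_pos'])*100,2).tolist(),'turn',np.round(R.from_matrix(A.T@M).as_rotvec(),3).tolist(),'q',np.round(s['qpos'],2))
E
python3 - <<'E'
from h import *
rel([.42,-.30,.32],pose(-.5,0)); rel([.42,-.30,.32],pose(-.5,1.4))
print(np.linalg.inv(cams.camera_params('scene')['camera_from_world'])[:3,3])
E
```

```text
t 0.10 shift cm [27.49, -8.8, -8.9] turn [-0.001, 0.0, 0.889] q [-1.34  0.26 -0.05  1.26  0.    1.42]
t 0.10 shift cm [27.49, -8.8, -8.9] turn [-0.62, 1.301, 0.735] q [-1.34  0.26 -0.05  1.26  0.    1.42]
[1.39428481 0.1924368  0.94285982]
```

```bash
python3 -m inch '[[[9,-3,-8.9],[0,0,0.12],0.6],[[13,-4,-8.9],[0,0,0.24],0.6],[[17,-5.5,-8.9],[0,0,0.36],0.6],[[21,-7,-8.9],[0,0,0.48],0.6],[[25,-8,-8.9],[0,0,0.6],0.6],[[27.5,-8.8,-8.9],[0,0,0.72],0.6],[[27.5,-8.8,-8.9],[0,0,0.84],0.6],[[27.5,-8.8,-8.9],[0,0,0.89],0.6]]'; python3 -m inch '[[[0,0,0],[0,0.12,0],0.6],[[0,0,0],[0,0.24,0],0.6],[[0,0,0],[0,0.36,0],0.6],[[0,0,0],[0,0.48,0],0.6],[[0,0,0],[0,0.6,0],0.6],[[0,0,0],[0,0.72,0],0.6],[[0,0,0],[0,0.84,0],0.6],[[0,0,0],[0,0.96,0],0.6]]'
python3 - <<'E'
from h import *
rel([.42,-.30,.32],pose(-.5,1.4))
E
```

```text
t: 0.77
tcp_pos: [0.421, -0.2989, 0.3204]
ee_rot: [0.968, -0.251, -0.0, 0.0]
ft_force: [-0.2, -0.8, -0.3]
gripper_width: 0.0513
grip_force: 0.0
t: 1.43
tcp_pos: [0.4199, -0.2998, 0.3203]
ee_rot: [0.868, -0.222, 0.431, 0.11]
ft_force: [1.4, -1.5, 0.9]
gripper_width: 0.0512
grip_force: 0.0
t 1.43 shift cm [-0.02, 0.01, 0.03] turn [0.001, 0.478, -0.001] q [-0.99 -0.31 -0.8   0.22  0.39  2.83]
```

```bash
python3 -m inch '[[[0,0,0],[0,0.12,0],0.6],[[0,0,0],[0,0.24,0],0.6],[[0,0,0],[0,0.34,0],0.6],[[0,0,0],[0,0.34,0],0.6]]'
python3 - <<'E'
from h import *
rel([.42,-.30,.32],pose(-.5,1.3))
snap('wrist','w1')
E
```

```text
t: 1.77
tcp_pos: [0.4212, -0.3022, 0.3202]
ee_rot: [0.793, -0.204, 0.556, 0.142]
ft_force: [0.7, -1.7, 0.5]
gripper_width: 0.0514
grip_force: 0.0
t 1.77 shift cm [-0.09, -0.13, -0.19] turn [0.002, 0.078, -0.003] q [-1.07 -0.3  -1.14 -0.43  0.53  2.93]
```

View pics/w1.png

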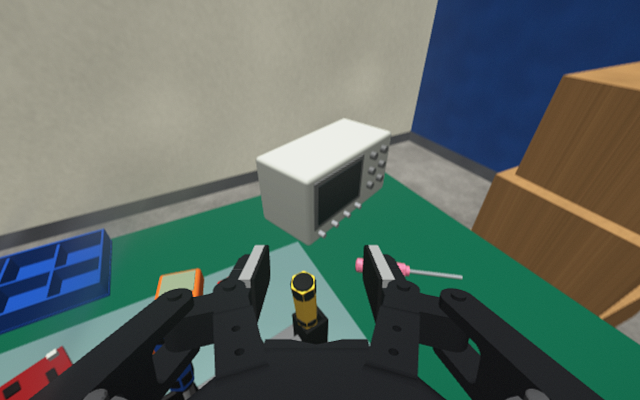

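The wrist view shows the yellow handle end at (303,281), between the fingers but below and ahead of them. Now I'll fit its axis from the depth.

Run:
```python
from h import *
np.set_printoptions(precision=3,suppress=True)
from scipy.optimize import least_squares
A=[]
for n in('w1','s0','t0'):
    P,d,im=cloud(n); h=cv2.cvtColor(im,cv2.COLOR_RGB2HSV); Z=P[...,2]
    near=(np.hypot(P[...,0]-.5,P[...,1]+.327)<.045)&(Z>.108)&(Z<.23)&(d>0)
    p=P[near&(Z<.193)]; y=P[near&(Z>.192)]
    print(n,len(p),np.median(p,0),'top',len(y),np.median(y,0))
    if n!='t0': A.append(p)
p=np.vstack([A[0],A[1]]); print(len(A[0]),len(A[1]))
def f(v,q):
    a=np.array([v[2],v[3],1]);a/=np.linalg.norm(a);w=q-[v[0],v[1],.15];return np.linalg.norm(w-np.outer(w@a,a),axis=1)-.0128
for q in(A[0],A[1],p):
    r=least_squares(f,[.5,-.327,-.1,.08],args=(q,),loss='soft_l1',f_scale=.002);print(r.x,np.sqrt(np.mean(r.fun**2)))
```

```text
w1 694 [ 0.49  -0.326  0.156] top 530 [ 0.491 -0.325  0.201]
s0 217 [ 0.511 -0.328  0.153] top 61 [ 0.501 -0.325  0.2  ]
t0 7 [ 0.507 -0.327  0.134] top 60 [ 0.492 -0.329  0.201]
694 217
[ 0.501 -0.331 -0.121  0.097] 0.0005768003204070834
[ 0.501 -0.332 -0.112  0.103] 0.001782994884526779
[ 0.501 -0.331 -0.12   0.101] 0.0010581333024145842
```

Run:
```python
from h import *
rel([.516,-.339,.27],pose(-.5,1.4))
```

```text
t 1.82 shift cm [-1.23, -1.31, 11.2] turn [0.002, 0.174, -0.003] q [-1.08 -0.3  -1.15 -0.45  0.54  2.93]
```

```bash
python3 -m inch '[[[0,-0.3,3],[0,0,0],0.6],[[-0.4,-0.6,6],[0,0,0],0.6],[[-0.8,-1,9],[0,0.05,0],0.6],[[-1.2,-1.3,11.2],[0,0.1,0],0.6],[[-1.2,-1.3,11.2],[0,0.17,0],0.6],[[-1.2,-1.3,11.2],[0,0.17,0],0.6]]'
python3 - <<'E'
from h import *
rel([.516,-.339,.27],pose(-.5,1.4))
rel([.516,-.339,.154],pose(-.5,1.35))
E
```

```text
t: 2.32
tcp_pos: [0.539, -0.3584, 0.2947]
ee_rot: [0.756, -0.193, 0.607, 0.153]
ft_force: [0.2, 0.2, -0.4]
gripper_width: 0.0513
grip_force: 0.0
t 2.32 shift cm [-3.05, -0.6, -2.34] turn [-0.003, 0.048, -0.003] q [-0.88  0.15 -1.17 -1.08  0.37  3.06]
t 2.32 shift cm [-14.38, -0.56, 0.18] turn [-0.003, -0.002, -0.003] q [-0.88  0.15 -1.17 -1.08  0.37  3.06]
```

Run:
```python
from h import *
rel([.518,-.337,.26],pose(-.35,1.3))
```

```text
t 2.32 shift cm [-4.01, -0.87, -2.05] turn [0.142, -0.052, -0.039] q [-0.88  0.15 -1.17 -1.08  0.37  3.06]
```

```bash
python3 -m inch '[[[-1.5,-0.9,-2],[0.07,-0.05,-0.02],0.6],[[-4,-0.9,-2],[0.14,-0.05,-0.04],0.6],[[-4,-0.9,-2],[0.14,-0.05,-0.04],0.6],[[-4,-0.9,-2],[0.14,-0.05,-0.04],0.6]]'
python3 - <<'E'
from h import *
rel([.518,-.337,.26],pose(-.35,1.3))
rel([.518,-.337,.154],pose(-.35,1.3))
E
```

```text
t: 2.65
tcp_pos: [0.5198, -0.3418, 0.2683]
ee_rot: [0.786, -0.14, 0.592, 0.106]
ft_force: [0.6, -1.1, 0.2]
gripper_width: 0.0512
grip_force: 0.0
t 2.65 shift cm [-0.89, -0.39, -0.09] turn [0.004, 0.009, -0.0] q [-0.98  0.12 -1.17 -0.96  0.6   2.94]
t 2.65 shift cm [-11.08, -0.4, 2.84] turn [0.004, 0.009, -0.0] q [-0.98  0.12 -1.17 -0.96  0.6   2.94]
```

```bash
python3 -m inch '[[[-1.5,-0.4,0.4],[0,0,0],0.6],[[-3,-0.4,0.8],[0,0,0],0.6],[[-4.5,-0.4,1.2],[0,0,0],0.6],[[-4.5,-0.4,1.2],[0,0,0],0.6],[[-4.5,-0.4,1.2],[0,0,0],0.6]]'
python3 - <<'E'
from h import *
rel([.518,-.337,.154],pose(-.35,1.3))
snap('wrist','w2')
E
```

```text
t: 3.07
tcp_pos: [0.5328, -0.3498, 0.237]
ee_rot: [0.794, -0.138, 0.583, 0.1]
ft_force: [-0.5, 0.2, -0.7]
gripper_width: 0.0508
grip_force: 0.0
t 3.07 shift cm [-8.47, -0.69, 0.75] turn [-0.008, 0.034, 0.0] q [-0.97  0.21 -1.18 -1.02  0.59  2.93]
```

View pics/w2.png

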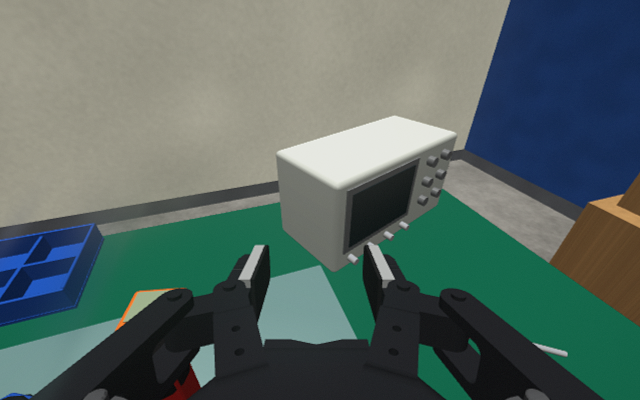

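The fingers are above the handle, but joint 3 is at its fold limit, so lowering straight down isn't possible at this heading. I'll raise the tool and approach with a more sideways heading, which puts the wrist farther out.

```bash
cat >> h.py <<'E'
AX=np.array([-.12,.1,1]);AX/=np.linalg.norm(AX)
def gpose(phi,pitch):
    M=pose(phi,pitch); z=M[:,2]; y=np.cross(z,AX); y/=np.linalg.norm(y); return np.stack([np.cross(y,z),y,z],1)
def G(h): return np.array([.501,-.331,.15])+AX*(h-.15)/AX[2]
def gtcp(h,phi,pitch): return G(h)+.019*gpose(phi,pitch)[:,2]
E
python3 - <<'E'
from h import *
for p in(0,.15): rel(gtcp(.158,p,1.3)+[0,0,.11],gpose(p,1.3))
E
```

```text
t 3.12 shift cm [1.82, -1.35, -2.67] turn [0.326, 0.05, -0.205] q [-0.97  0.21 -1.18 -1.02  0.59  2.93]
t 3.12 shift cm [1.79, -1.61, -2.78] turn [0.469, 0.061, -0.263] q [-0.97  0.21 -1.18 -1.02  0.59  2.93]
```

```bash
python3 -m inch '[[[2,0,0],[0,0,0],0.6],[[2,-0.5,-1],[0.1,0.01,-0.06],0.6],[[2,-1,-2],[0.2,0.02,-0.12],0.6],[[2,-1.6,-2.8],[0.3,0.03,-0.18],0.6],[[2,-1.6,-2.8],[0.4,0.05,-0.23],0.6],[[2,-1.6,-2.8],[0.47,0.06,-0.26],0.6],[[2,-1.6,-2.8],[0.47,0.06,-0.26],0.6],[[2,-1.6,-2.8],[0.47,0.06,-0.26],0.6]]'
python3 - <<'E'
from h import *
p=.15
rel(gtcp(.158,p,1.3)+[0,0,.11],gpose(p,1.3))
rel(gtcp(.158,p,1.3)+[0,0,.06],gpose(p,1.3))
E
```

```text
t: 3.78
tcp_pos: [0.5184, -0.3291, 0.266]
ee_rot: [0.789, 0.109, 0.605, -0.008]
ft_force: [0.6, -0.1, 0.2]
gripper_width: 0.0513
grip_force: 0.0
t 3.78 shift cm [-0.27, -0.2, 0.08] turn [-0.001, 0.0, -0.001] q [-1.17  0.18 -0.83 -0.17  1.2   2.22]
t 3.78 shift cm [-5.05, -0.8, 1.42] turn [-0.001, 0.0, -0.001] q [-1.17  0.18 -0.83 -0.17  1.2   2.22]
```

```bash
python3 -m inch '[[[-1.5,-0.2,0.4],[0,0,0],0.6],[[-3,-0.2,0.8],[0,0,0],0.6],[[-4,-0.2,1.1],[0,0,0],0.6],[[-4,-0.2,1.1],[0,0,0],0.6]]'
python3 - <<'E'
from h import *
p=.15
rel(gtcp(.158,p,1.3),gpose(p,1.3))
snap('wrist','w3')
E
```

```text
t: 4.12
tcp_pos: [0.5185, -0.3297, 0.2217]
ee_rot: [0.79, 0.107, 0.604, -0.01]
ft_force: [0.1, 0.3, -0.9]
gripper_width: 0.0508
grip_force: 0.0
t 4.12 shift cm [-6.55, -1.01, 1.86] turn [-0.001, 0.002, -0.006] q [-1.17  0.26 -0.9  -0.32  1.2   2.22]
```

View pics/w3.png

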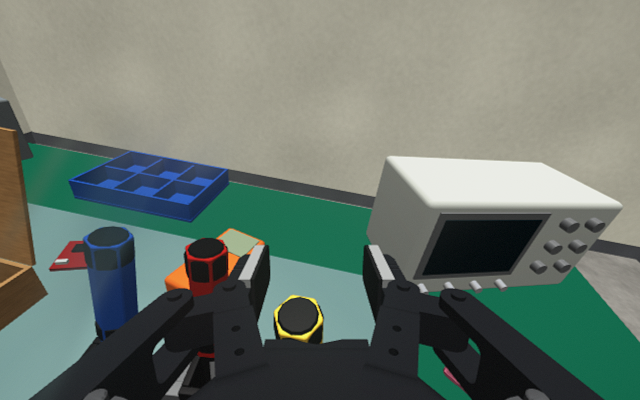

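The yellow handle end is at (298,317), between the pads, and red at (206,262) is clear ahead and to the left of the finger. Lowering onto the handle and gripping.

```bash
python3 -m inch '[[[-1,-0.9,0.3],[0,0,0],0.6],[[-2.5,-1,0.7],[0,0,0],0.6],[[-4,-1,1.2],[0,0,0],0.6],[[-5.5,-1,1.6],[0,0,0],0.6],[[-6.5,-1,1.9],[0,0,0],0.6],[[-6.5,-1,1.9],[0,0,0],0.6],[[-6.5,-1,1.9],[0,0,0],0.6]]'
python3 - <<'E'
from h import *
p=.15
rel(gtcp(.158,p,1.3),gpose(p,1.3))
E
```

```text
t: 4.75
tcp_pos: [0.5191, -0.3284, 0.1555]
ee_rot: [0.789, 0.108, 0.605, -0.009]
ft_force: [0.3, 0.2, 0.9]
gripper_width: 0.0513
grip_force: 0.0
t 4.75 shift cm [-0.25, -0.14, -0.01] turn [-0.001, 0.0, -0.003] q [-1.17  0.41 -0.99 -0.57  1.2   2.22]
```

```bash
python3 -m inch '[[[0,-0.1,0],[0,0,0],0.2],[[0,-0.1,0],[0,0,0],0.1],[[0,-0.1,0],[0,0,0],0.1],[[0,-0.1,0],[0,0,0],0.1],[[0,-0.1,0],[0,0,0],0.1],[[0,-0.1,0],[0,0,0],0.1]]' 70
python3 - <<'E'
from h import *
M=gpose(.15,1.3); print(M.T@AX*100, M.T@[0,0,1.]*100)
E
```

```text
t: 5.25
tcp_pos: [0.519, -0.3276, 0.1557]
ee_rot: [0.788, 0.109, 0.605, -0.009]
ft_force: [-0.7, 0.8, 8.4]
gripper_width: 0.0247
grip_force: 68.6
[ 9.31779016e+01 -2.17829698e-15 -3.63025986e+01] [ 95.6138499   11.93463338 -26.74988286]
```

```bash
python3 -m inch '[[[1,0,-0.4],[0,0,0],0.1],[[2.5,0,-1],[0,0,0],0.1],[[4.2,0,-1.6],[0,0,0],0.1],[[6,0,-2.3],[0,0,0],0.1],[[8,0,-3.1],[0,0,0],0.1],[[10,0,-3.9],[0,0,0],0.1],[[11.5,0,-4.5],[0,0,0],0.1],[[11.5,0,-4.5],[0,0,0],0.1]]' && python3 -m inch '[[[0.5,0,-0.2],[0,0,0],0.1],[[1,0,-0.3],[0,0,0],0.1],[[1,0,-0.3],[0,0,0],0.1]]'
python3 - <<'E'
from h import *
snap('scene','s1')
s=status.observe(); print(s['tcp_pos'],s['qpos'],s['gripper_width'],s['grip_force'])
rel([.42,-.25,.34],pose(.15,1.1)); rel([.42,-.25,.34],pose(.15,0))
im=cv2.imread('pics/s1.png')[90:250,200:400]; cv2.imwrite('pics/s1c.png',cv2.resize(im,(700,560),interpolation=2))
E
```

```text
t: 5.92
tcp_pos: [0.5041, -0.316, 0.28]
ee_rot: [0.788, 0.109, 0.605, -0.007]
ft_force: [0.1, -0.5, -0.2]
gripper_width: 0.0245
grip_force: 71.7
t: 6.17
tcp_pos: [0.5038, -0.3145, 0.2872]
ee_rot: [0.789, 0.108, 0.605, -0.009]
ft_force: [0.2, -0.5, -0.4]
gripper_width: 0.0248
grip_force: 71.7
[ 0.50375463 -0.31456417  0.28683367] [-1.18587364  0.11568805 -0.81670446 -0.05541903  1.21459558  2.17590087] 0.02459162257975301 71.65968507528305
t 6.22 shift cm [4.06, -7.21, -8.46] turn [0.011, -0.199, 0.121] q [-1.19  0.12 -0.82 -0.06  1.21  2.18]
t 6.22 shift cm [4.06, -7.21, -8.46] turn [0.078, -1.298, 0.104] q [-1.19  0.12 -0.82 -0.06  1.21  2.18]
```

View pics/s1c.png

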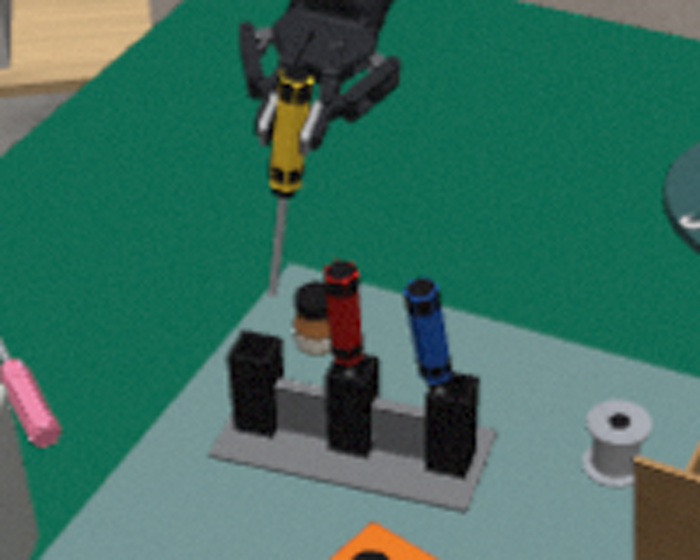

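Held clear of the holder, with red and blue still standing. Now I'll pitch the tool down in free space.

```bash
python3 -m inch '[[[1,-1,-1],[0,-0.12,0],0.1],[[2,-2,-2],[0,-0.24,0.01],0.1],[[3,-3,-3.5],[0,-0.36,0.02],0.1],[[4,-4,-5],[0.02,-0.48,0.04],0.1],[[4,-5,-6],[0.03,-0.6,0.05],0.1],[[4,-6,-7],[0.04,-0.72,0.06],0.1],[[4,-7,-8],[0.05,-0.84,0.07],0.1],[[4,-7,-8],[0.06,-0.96,0.08],0.1]]'
python3 - <<'E'
from h import *
rel([.48,.0,.32],pose(.8,0))
rel([.50,.19,.25],pose(np.pi/2-.02,-.37))
E
```

```text
t: 6.88
tcp_pos: [0.4225, -0.2507, 0.3397]
ee_rot: [0.959, 0.092, 0.268, -0.002]
ft_force: [0.2, -1.6, -1.1]
gripper_width: 0.0245
grip_force: 71.7
t 6.88 shift cm [8.2, -23.72, 5.97] turn [0.21, -0.508, -0.594] q [-0.98 -0.06 -0.26  1.1   0.47  2.04]
t 6.88 shift cm [9.61, -42.36, 14.0] turn [0.159, -0.728, -1.402] q [-0.98 -0.06 -0.26  1.1   0.47  2.04]
```

```bash
python3 -m inch '[[[1,-3,0.7],[0.03,-0.06,-0.07],0.1],[[2,-6,1.5],[0.05,-0.13,-0.15],0.1],[[3,-9,2.2],[0.08,-0.19,-0.22],0.1],[[4,-12,3],[0.1,-0.25,-0.3],0.1],[[5,-15,3.7],[0.13,-0.32,-0.37],0.1],[[6,-18,4.5],[0.16,-0.38,-0.45],0.1],[[7.2,-21,5.2],[0.18,-0.45,-0.52],0.1],[[8.2,-23.7,6],[0.21,-0.51,-0.59],0.1]]'
python3 - <<'E'
from h import *
rel([.50,.19,.25],pose(np.pi/2-.02,-.37))
E
```

```text
t: 7.55
tcp_pos: [0.4825, 0.0012, 0.3191]
ee_rot: [0.921, 0.39, 0.001, 0.0]
ft_force: [1.0, -1.0, -1.0]
gripper_width: 0.025
grip_force: 71.7
t 7.55 shift cm [14.78, -11.88, 6.91] turn [-0.137, -0.353, -0.741] q [-0.17  0.18  0.07  1.46  0.    2.17]
```

```bash
python3 -m inch '[[[2,-1.5,0],[-0.02,-0.05,-0.1],0.1],[[4,-3.1,0],[-0.04,-0.09,-0.2],0.1],[[6,-4.7,1],[-0.06,-0.14,-0.3],0.1],[[8,-6.3,2],[-0.08,-0.19,-0.4],0.1],[[10,-7.9,3],[-0.09,-0.23,-0.5],0.1],[[12,-9.5,4],[-0.11,-0.28,-0.6],0.1],[[14,-11,5],[-0.13,-0.33,-0.7],0.1],[[14.8,-11.9,6],[-0.14,-0.35,-0.74],0.1]]'
python3 - <<'E'
from h import *
rel([.50,.19,.25],pose(np.pi/2-.02,-.37))
snap('top','t2'); snap('scene','s2')
np.set_printoptions(precision=3,suppress=True)
for n in('t2','s2'):
    P,d,im=cloud(n); h=cv2.cvtColor(im,cv2.COLOR_RGB2HSV).astype(int)
    m=(h[...,0]>=20)&(h[...,0]<=33)&(h[...,1]>150)&(P[...,2]>.15)&(P[...,0]>.3)&(P[...,0]<.7)&(d>0)
    p=P[m]
    if len(p): c=p.mean(0); print(n,len(p),c,np.linalg.svd(p-c)[2][0])
a=cv2.imread('pics/t2.png')[140:260,140:300]; b=cv2.imread('pics/s2.png')[100:310,350:550]
o=np.hstack([cv2.resize(a,(400,300),interpolation=2),cv2.resize(b,(286,300),interpolation=2)]);cv2.imwrite('pics/c2.png',o)
E
```

```text
t: 8.22
tcp_pos: [0.5007, 0.1915, 0.2576]
ee_rot: [0.701, 0.689, -0.13, 0.13]
ft_force: [-0.3, 0.7, -1.4]
gripper_width: 0.0244
grip_force: 71.7
t 8.22 shift cm [0.13, -0.07, 0.76] turn [0.004, -0.001, 0.003] q [ 0.39  0.4   0.17  1.49 -0.34  2.  ]
t2 206 [0.499 0.185 0.288] [0.044 0.997 0.061]
s2 231 [0.509 0.182 0.282] [0.122 0.992 0.044]
```

View pics/c2.png

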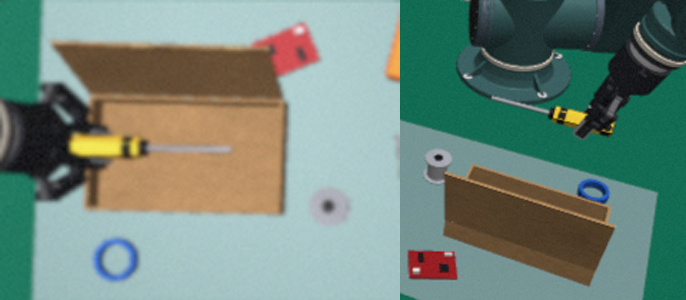

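The driver is nearly level over the carton, parallel to its long side. The shaft tip is at crop (231,149), inside the right wall, and the handle is at (105,147). Descending.

Run:
```python
from h import *
for z in(.1,.05,.013): rel([.504,.191,z],pose(np.pi/2-.02,-.34))
```

```text
t 8.32 shift cm [5.66, 0.41, 14.62] turn [0.002, 0.028, 0.0] q [ 0.39  0.4   0.17  1.49 -0.34  2.01]
t 8.32 shift cm [7.46, 0.4, 19.29] turn [0.002, 0.028, 0.0] q [ 0.39  0.4   0.17  1.49 -0.34  2.01]
t 8.32 shift cm [8.79, 0.39, 22.74] turn [0.002, 0.028, 0.0] q [ 0.39  0.4   0.17  1.49 -0.34  2.01]
```

```bash
python3 -m inch '[[[1.2,0.4,3],[0,0,0],0.1],[[2.5,0.4,6.3],[0,0,0],0.1],[[3.8,0.4,9.7],[0,0,0],0.1],[[5,0.4,13],[0,0,0],0.1],[[6,0.4,15.5],[0,0,0],0.1],[[7,0.4,18],[0,0,0],0.1],[[7.4,0.4,19.2],[0,0,0],0.1],[[7.4,0.4,19.2],[0,0,0],0.1]]'; python3 -m inch '[[[0.4,0,1],[0,0,0],0.1],[[0.8,0,2],[0,0,0],0.1],[[1.1,0,2.9],[0,0,0],0.1],[[1.3,0,3.5],[0,0,0],0.1],[[1.3,0,3.5],[0,0,0],0.1],[[1.3,0,3.5],[0,0,0],0.1]]'
python3 - <<'E'
from h import *
snap('top','t3')
rel([.504,.191,.010],pose(np.pi/2-.02,-.37))
a=cv2.imread('pics/t3.png')[140:260,140:300]
cv2.imwrite('pics/c3.png',cv2.resize(a,(720,540),interpolation=2))
E
```

```text
t: 8.98
tcp_pos: [0.5044, 0.1874, 0.0516]
ee_rot: [0.704, 0.686, -0.13, 0.128]
ft_force: [-0.9, 0.4, -0.9]
gripper_width: 0.0247
grip_force: 71.6
t: 9.48
tcp_pos: [0.5058, 0.1882, 0.017]
ee_rot: [0.704, 0.686, -0.128, 0.129]
ft_force: [-0.1, 0.4, -0.4]
gripper_width: 0.0246
grip_force: 71.6
t 9.53 shift cm [0.51, -0.21, 0.59] turn [0.005, -0.004, -0.006] q [ 0.38  0.55 -0.25  0.91 -0.34  2.  ]
```

View pics/c3.png

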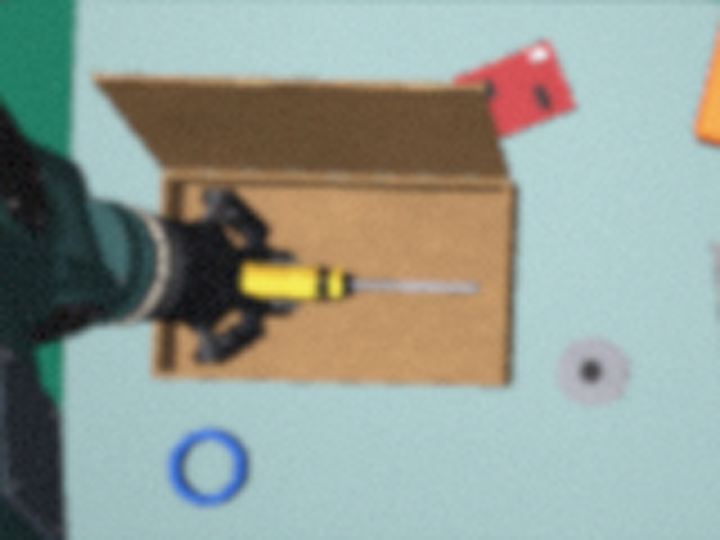

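The driver lies inside the carton, with its tip at (478,288) about 30 px short of the right wall. I'll lower the last few mm, then release.

```bash
python3 -m inch '[[[0.2,0,0.5],[0,0,0],0.1],[[0.3,0,0.8],[0,0,0],0.1],[[0.3,0,0.8],[0,0,0],0.1],[[0.3,0,0.8],[0,0,0],0.1]]'; python3 -m inch '[[[0,0,0],[0,0,0],0.33],[[0,0,0],[0,0,0],0.36],[[0,0,0],[0,0,0],0.45],[[0,0,0],[0,0,0],0.5],[[0,0,0],[0,0,0],0.5],[[0,0,0],[0,0,0],0.5],[[0,0,0],[0,0,0],0.5]]'
```

```text
t: 9.87
tcp_pos: [0.5059, 0.1881, 0.0084]
ee_rot: [0.704, 0.686, -0.128, 0.129]
ft_force: [-0.1, -0.1, -0.2]
gripper_width: 0.0245
grip_force: 71.7
t: 10.45
tcp_pos: [0.5059, 0.1882, 0.0085]
ee_rot: [0.704, 0.686, -0.128, 0.129]
ft_force: [-0.1, 0.4, -1.1]
gripper_width: 0.0429
grip_force: 0.0
```

```bash
python3 -m inch '[[[-0.7,0,-1.8],[0,0,0],0.5],[[-2,0,-5],[0,0,0],0.5],[[-3.4,0,-8.5],[0,0,0],0.5],[[-4.8,0,-12],[0,0,0],0.4],[[-6.2,0,-15.5],[0,0,0],0.2],[[-7.6,0,-19],[0,0.1,0],0],[[-9,0,-22.5],[0,0.2,0],0],[[-10,0,-25],[0,0.3,0],0]]'
python3 - <<'E'
from h import *
np.set_printoptions(precision=3,suppress=True)
snap('top','t4')
P,d,im=cloud('t4'); h=cv2.cvtColor(im,cv2.COLOR_RGB2HSV).astype(int)
m=(h[...,0]>=20)&(h[...,0]<=33)&(h[...,1]>150)&(P[...,2]<.1)&(P[...,0]>.43)&(P[...,0]<.6)&(abs(P[...,1]-.15)<.14)&(d>0)
p=P[m]; print(len(p),p.min(0),p.max(0),p.mean(0))
rel([.69,.15,.29],pose(0,0)); rel([.69,.15,.29],pose(np.pi/2,0))
a=im[140:260,140:300,::-1]; cv2.imwrite('pics/c4.png',cv2.resize(a,(720,540),interpolation=2))
E
```

```text
t: 11.12
tcp_pos: [0.5044, 0.185, 0.2815]
ee_rot: [0.715, 0.699, -0.018, 0.025]
ft_force: [1.1, 0.2, -0.4]
gripper_width: -0.0002
grip_force: 0.0
73 [0.492 0.145 0.002] [0.519 0.22  0.034] [0.506 0.192 0.024]
t 11.17 shift cm [-2.94, 18.51, 0.07] turn [0.053, 0.028, 1.545] q [ 0.23  0.28  0.12  1.41 -0.05  1.82]
t 11.17 shift cm [-2.94, 18.51, 0.07] turn [0.016, 0.052, -0.025] q [ 0.23  0.28  0.12  1.41 -0.05  1.82]
```

View pics/c4.png

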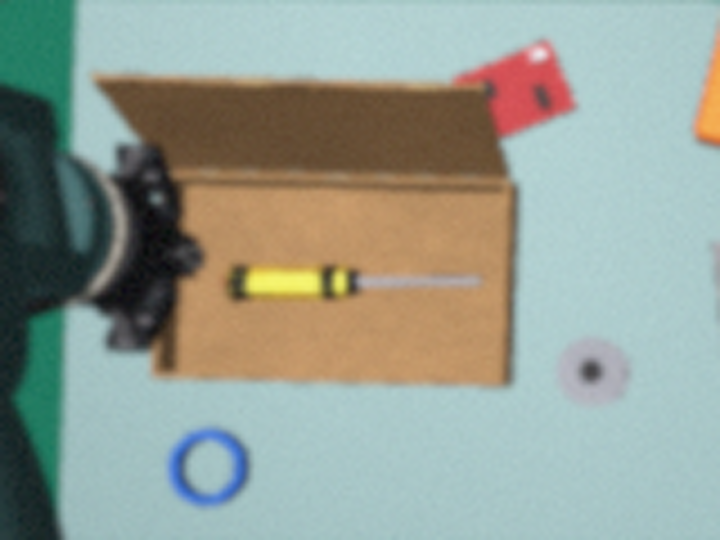

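The driver lies flat inside, from the handle at (235,283) to the tip at (480,282), clear of all walls. Next I'll go behind the lid with shut fingers.

```bash
python3 -m inch '[[[-0.5,3,-1],[0,0.02,0],0],[[-1,6.5,-1],[0,0.05,0],0],[[-1.5,10,-1],[0,0.05,0],0],[[-2,13.5,-1],[0.01,0.05,-0.02],0],[[-2.5,17,-1],[0.01,0.05,-0.02],0],[[-2.9,20,-1],[0.01,0.05,-0.02],0],[[-2.9,20.5,-1],[0.01,0.05,-0.02],0],[[-2.9,20.5,-1],[0.01,0.05,-0.02],0]]'
python3 - <<'E'
from h import *
rel([.71,.15,.165],pose(np.pi/2,0));
E
```

```text
t: 11.83
tcp_pos: [0.71, 0.1504, 0.2885]
ee_rot: [0.709, 0.705, -0.008, 0.003]
ft_force: [0.2, -0.2, 0.1]
gripper_width: -0.0001
grip_force: 0.0
t 11.83 shift cm [0.16, 0.08, 12.35] turn [-0.007, 0.016, -0.006] q [ 0.1   0.68  0.82  1.72 -0.02  1.68]
```

```bash
python3 -m inch '[[[0,0,3],[0,0,0],0],[[0,0,6],[0,0,0],0],[[0,0,9],[0,0,0],0],[[0,0,12],[0,0,0],0],[[0,-2,12],[0,0,0],0],[[0,-4,12],[0,0,0],0],[[0,-5.5,12],[0,0,0],0],[[0,-7,12],[0,0,0],0]]'; python3 -m inch '[[[0,-1.5,0],[0,0,0],0],[[0,-3,-0.2],[0,0,0],0],[[0,-4.5,-0.3],[0,0,0],0],[[0,-6,-0.4],[0,0,0],0],[[0,-7.5,-0.4],[0,0,0],0],[[0,-7.5,-0.4],[0,0,0],0]]'
python3 - <<'E'
from h import *
s=status.observe();print(s['tcp_pos'],s['ft_force'])
P,d,im=(snap('top','t5'),cloud('t5'))[1]
h=cv2.cvtColor(im,cv2.COLOR_RGB2HSV).astype(int)
m=(h[...,0]>=8)&(h[...,0]<=20)&(h[...,1]>70)&(P[...,2]>.06)&(P[...,0]>.4)&(P[...,0]<.66)&(abs(P[...,1]-.15)<.14)&(d>0)
p=P[m];print(len(p)); print(np.polyfit(p[:,2],p[:,0],1) if len(p)>10 else '', np.percentile(p,[2,98],0))
E
```

```text
t: 12.5
tcp_pos: [0.6358, 0.1498, 0.1718]
ee_rot: [0.709, 0.706, -0.007, 0.004]
ft_force: [2.3, 0.2, 1.1]
gripper_width: 0.0001
grip_force: 0.7
t: 13.0
tcp_pos: [0.5596, 0.1502, 0.1765]
ee_rot: [0.708, 0.706, -0.007, 0.004]
ft_force: [1.3, 1.0, 0.3]
gripper_width: 0.0001
grip_force: 0.0
[0.55960645 0.15023143 0.17651869] [1.28171923 1.03632787 0.33596538]
624
[-0.22325928  0.58895679] [[0.43692335 0.01175157 0.06585138]
 [0.58366411 0.15665402 0.63112807]]
```

The lid is past upright and moving in at only 1–2 N. Following the arc down.

```bash
python3 -m inch '[[[0,-1.9,1],[0,0,0],0],[[0,-3.9,2.1],[0,0,0],0],[[0,-5.5,3.3],[0,0,0],0],[[0,-7.1,4.4],[0,0,0],0],[[0,-8.5,6.1],[0,0,0],0],[[0,-9.7,7.8],[0,0,0],0],[[0,-10.3,9.4],[0,0,0],0],[[0,-10.4,10.5],[0,0,0],0]]'; python3 -m inch '[[[0,0,0.5],[0,0,0],0],[[0,0,0.8],[0,0,0],0],[[0,0,1.1],[0,0,0],0],[[0,0,1.3],[0,0,0],0],[[0,0,1.3],[0,0,0],0]]'
```

```text
t: 13.72
tcp_pos: [0.457, 0.1487, 0.0701]
ee_rot: [0.709, 0.706, -0.008, 0.004]
ft_force: [0.8, -1.0, 1.3]
gripper_width: -0.0003
grip_force: 0.4
t: 14.13
tcp_pos: [0.4587, 0.1485, 0.0581]
ee_rot: [0.709, 0.705, -0.007, 0.004]
ft_force: [0.3, -0.1, -1.3]
gripper_width: -0.0002
grip_force: 0.0
```

```bash
python3 -m inch '[[[0,0,0.2],[0,0,0],0],[[0,0,0.3],[0,0,0],0],[[0,0,0.3],[0,0,0],0]]'; python3 -m inch '[[[0,0,0.1],[0,0,0],0],[[0,0,0.15],[0,0,0],0],[[0,0,0.15],[0,0,0],0]]'
```

```text
t: 14.38
tcp_pos: [0.4586, 0.1485, 0.0551]
ee_rot: [0.709, 0.705, -0.007, 0.004]
ft_force: [-0.1, 1.1, 0.4]
gripper_width: 0.0002
grip_force: 0.1
t: 14.63
tcp_pos: [0.4587, 0.1485, 0.0547]
ee_rot: [0.709, 0.706, -0.007, 0.004]
ft_force: [-5.3, -0.6, 20.5]
gripper_width: 0.0006
grip_force: 10.4
```

The force rose to 20 N at z = 0.055, so the lid is seated. Retracting and checking.

```bash
python3 -m inch '[[[0,0,-0.5],[0,0,0],0],[[0,0,-3],[0,0,0],0],[[0,0,-6],[0,0,0],0],[[0,0,-9],[0,0,0],0],[[0,-2,-12],[0,0,0],0],[[0,-4,-15],[0,0,0],0],[[0,-6,-18],[0,0,0],0],[[0,-6,-18],[0,0,0],0]]'
python3 - <<'E'
from h import *
snap('scene','s6')
P,d,im=cloud('s6'); h=cv2.cvtColor(im,cv2.COLOR_RGB2HSV).astype(int)
m=(h[...,0]>=8)&(h[...,0]<=20)&(h[...,1]>70)&(P[...,2]>.053)&(P[...,0]>.44)&(P[...,0]<.57)&(abs(P[...,1]-.15)<.12)&(P[...,2]<.12)
p=P[m];print(len(p),np.polyfit(p[:,0],p[:,2],1),p[:,2].mean())
cv2.imwrite('pics/c6.png',cv2.resize(im[130:330,220:560,::-1],(800,470),interpolation=2))
E
```

```text
t: 15.3
tcp_pos: [0.3979, 0.1519, 0.2388]
ee_rot: [0.708, 0.706, -0.005, 0.006]
ft_force: [0.4, 0.4, 0.8]
gripper_width: -0.0001
grip_force: 0.0
2706 [0.00070412 0.05471567] 0.05507336990392132
```

View pics/c6.png

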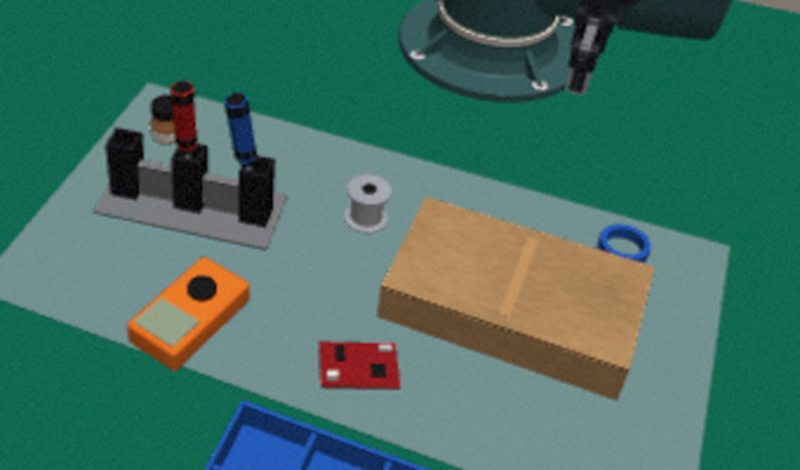

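The lid lies flat (slope 0.001, height 55 mm), red and blue stand in the holder, and the bystanders haven't moved. Handing in.

```bash
python3 -c "
from bench import arm
print(arm.close_job())"
```

```text
the job is handed in; nothing more can be done
None
```

The job is handed in after about 15 s of robot time: the yellow screwdriver lies flat in the carton, the lid is fully shut, and the last picture shows red, blue and everything else in place; the result was not reported back.

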